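Reload the analyser's reagent bay, lock its lid and zero the usage counter

ROBOT

A 7-joint arm with a two-finger parallel gripper is mounted at the origin on the work surface. World frame = base frame: x ahead of the robot, y to its left, z up, the work surface at z = 0. Lengths are in m, angles in degrees, forces in N, time in s.
With the tool pointing down it reaches from about 0.425 to 0.875 m from the base axis. Payload 4.7 kg.
Tool frame: the origin (TCP) lies at the very end of the fingers, on their centre line; the grasp point (between the pads) lies 19 mm behind it (env.grasp_offset is the distance from the TCP to the grasp point, in m); z points along the fingers, y is the line along which they close (so a half turn about z gives the same grasp; the last joint's range is limited). The gripper opens to 87 mm and grips with 3 to 60 N. Pads are 19 mm wide; open, the fingers measure 117 mm over their backs; the gripper's body (75 mm by 190 mm) begins 51 mm behind the grasp point.
Start: joints at [-71.958, 18.392, -4.016, 83.108, 1.295, 78.541, -3.26], TCP at [0.193, 0.621, 0.223] pointing down, gripper open.
Joint ranges: [-163.93, 163.93], [-17.29, 119.83], [-79.2, 71.16], [3.27, 140.29], [-89.18, 269.18], [5.43, 117.66], [-154.24, 154.24]. Speed limits (degrees/s): [147.25, 147.25, 180, 180, 180, 180, 180].

INTERFACE

Orientations are given as [roll, pitch, yaw] about the fixed x, y, z axes, in that order (R = Rz(yaw) Ry(pitch) Rx(roll)).
In Python, from cell import env gives the robot as it stands. The module is installed in compiled form; this text tells all that it offers.
- The arm moves only by the tool drive_tool, never from a script. Its argument "moves" is one flat list of numbers, 5 for each row, row after row: the shift along the tool's x, y, z in units of 40 mm (1.0 is 40 mm), then the turn about the tool's z in units of 10 degrees (1.0 is 10 degrees), then the finger opening in mm, from 0 to 87. A call has 1 to 5 rows; each row is the pose to reach, as a shift and turn from the pose commanded when the call began, along the tool's axes at that moment; what a row does not reach only later rows make up. A row lasts 1/8 s, in which the tool goes at most 62.5 mm and 10.7 degrees, less where a joint would pass 70% of its speed; a pose out of reach is approached as far as the arm can. A call with a gripper value outside its range is refused whole. The fingers move at their own pace and stop on an object; "squeeze" is the grip in N (left out, the last holds). Time passes only in rows, so rows that repeat a pose let the fingers close. It gives the time, the measured TCP pose, the force, the opening and the grip force at its end, in the units of the state.
- env.get_obs(): the state, without advancing time (a new reading comes with each control period).
- env.read_camera(name): name is "side" or "top" or "wrist"; returns (picture, depth): 384x512x3 uint8, red, green, blue; 384x512 float32, m along the optical axis (not along the pixel's ray), 0 where there is no reading.
- env.camera_model(name): a dict with "K" (3x3 intrinsics, pixels), "k1" (the pictures are not rectified: a ray, as slopes to the right and down, at radius r is drawn at 1 + k1 r^2 times it, then the intrinsics apply), "rvec" (rotation vector, rad) and "tvec" (3), from world to camera coordinates, as OpenCV has them; the wrist camera has in their place "tool_from_camera" (4x4, takes a point from camera to tool coordinates, whose origin is the TCP and whose axes are the flange's). Camera axes: x right, y down, z forward; pixel columns grow to the right and rows downward; lengths in m; the calibration is good to about 2 mm. A picture is of the moment at which its call begins: read the wrist's pose just before it. camera_model takes no time and is no camera call.
- env.sign_off(): hands the job in; it is judged then, once.
The state is a dict: "time_s": time; "qpos": joint angles; "joint_velocities": joint speeds; "effort": joint torques, N m; "tool_pos": TCP position; "tool_rot": TCP orientation; "force": force on the tool from outside, world axes, zero at the start; "wrist_torque": the same for the moment, N m; "grip_width": finger opening in m; "grasp_force": force on a finger pad.
Only numpy, scipy, OpenCV 4.12 (cv2) and the standard library are available. Lean on these libraries where they do the work, as an engineer would, in place of code of your own. Each camera call takes 0.05 s, during which the arm holds its last target. There are 200 camera calls.

TASK

Slide every reagent cartridge on the bench fully home into a bay of the analyser (one per bay, any bay) until its orange catch clicks out behind it, then shut the lid, and then push in and turn both red studs a quarter turn clockwise until each locks. Also turn the yellow reset knob of the usage counter back to its zero stop, at any moment. Leave the other things on the bench where they are.

Things in the scene. Friction and masses are not known exactly. Their poses are not given: they have to be found in the camera images.
- cartridge_1: reagent cartridge, 0.2 kg, may be absent: white foot plate 110 (x) x 60 (y) x 10 mm, teal body 100 x 44 mm from 10 to 60 mm above the underside, on top a black grip block 50 (x) x 20 (y) mm from 60 to 92 mm. The same from either end. Origin: centre of the underside, x along its length, z up
- cartridge_2: reagent cartridge, 0.2 kg, may be absent: white foot plate 110 (x) x 60 (y) x 10 mm, teal body 100 x 44 mm from 10 to 60 mm above the underside, on top a black grip block 50 (x) x 20 (y) mm from 60 to 92 mm. The same from either end. Origin: centre of the underside, x along its length, z up
- cartridge_3: reagent cartridge, 0.2 kg, may be absent: white foot plate 110 (x) x 60 (y) x 10 mm, teal body 100 x 44 mm from 10 to 60 mm above the underside, on top a black grip block 50 (x) x 20 (y) mm from 60 to 92 mm. The same from either end. Origin: centre of the underside, x along its length, z up
- analyser: fixed reagent compartment, 340 mm wide (y). Origin on the table under the middle bay's seat; x points away from its loading side, z up. Deck 8 mm thick from x -165 to 105 mm, open in front of x -55 as a loading apron. Back wall x 100; side panels y +-168, 108 mm high; stud posts 32 x 32 mm at x -65, y +-150, 111 mm high. Deck, bays and catches are slippery (friction 0.25)
- bay_1 (a point): left (+y) bay: point on the deck (8 mm above the table) where a fully seated cartridge's origin lies (2 to 3 mm play all round); axes as the analyser's. Bays are 66 mm wide at 76 mm pitch; the partitions (x -55 to 57) carry lips over the feet (underside 15 mm above the deck, 50 mm between lips): slide in along +x from the apron, not from above. Back stop at x 57
- catch_1 (a joint): orange spring catch at the left (+y) bay's mouth, on its +y side: 0 m = sprung out, 0.0115 = pushed aside to +y. In the bay's frame: sloping front from x -88 to -68 mm, square back at x -58, tip at y +23, 12 mm high. The entering foot pushes it aside (4 N sideways, about 5 N along) and it clicks back to 0 behind the foot's rear edge
- bay_2 (a point): middle bay: point on the deck (8 mm above the table) where a fully seated cartridge's origin lies (2 to 3 mm play all round); axes as the analyser's. Bays are 66 mm wide at 76 mm pitch; the partitions (x -55 to 57) carry lips over the feet (underside 15 mm above the deck, 50 mm between lips): slide in along +x from the apron, not from above. Back stop at x 57
- catch_2 (a joint): orange spring catch at the middle bay's mouth, on its +y side: 0 m = sprung out, 0.0115 = pushed aside to +y. In the bay's frame: sloping front from x -88 to -68 mm, square back at x -58, tip at y +23, 12 mm high. The entering foot pushes it aside (4 N sideways, about 5 N along) and it clicks back to 0 behind the foot's rear edge
- bay_3 (a point): right (-y) bay: point on the deck (8 mm above the table) where a fully seated cartridge's origin lies (2 to 3 mm play all round); axes as the analyser's. Bays are 66 mm wide at 76 mm pitch; the partitions (x -55 to 57) carry lips over the feet (underside 15 mm above the deck, 50 mm between lips): slide in along +x from the apron, not from above. Back stop at x 57
- catch_3 (a joint): orange spring catch at the right (-y) bay's mouth, on its +y side: 0 m = sprung out, 0.0115 = pushed aside to +y. In the bay's frame: sloping front from x -88 to -68 mm, square back at x -58, tip at y +23, 12 mm high. The entering foot pushes it aside (4 N sideways, about 5 N along) and it clicks back to 0 behind the foot's rear edge
- lid (a joint): angle of the hinged lid: 0 rad = shut on the posts, 1.45 = fully open, nearly upright. A stiff friction hinge (0.4 Nm) holds it at any angle, so it must be pushed all the way down (from behind and above, on its outer face)
- lid_hinge (a point): middle of the lid's hinge line at the back of the analyser, 112 mm above the table; axes as the analyser's, hinge line along y. The lid's underside passes through this line; the lid is a plate 8 mm thick, 344 mm wide, white with a clear window, reaching 185 mm from the hinge line
- stud_left (a joint): turn of the red stud at the +y front corner of the lid: 0 rad = unlocked (bar front to back), grows clockwise from above to a stop at 1.5 (bar crosswise); 0.03 Nm. Lid shut, a keeper blocks it at about 0.3 rad unless pressed in over 6.5 mm; let go past 1.2 rad it springs part way up behind the keeper: locked
- plunge_left (a joint): how far that stud is pressed in: 0 m = up, 0.010 = fully in (spring, 3 N at the start, 10 N at full depth); rests at about 0.0035 when locked
- stud_left_grip (a point): on that stud's axis, 1 mm above its bar; x along the bar (44 long, 10 wide, 18 mm tall), z outward (up with the lid shut). The bar stands on a black disc, 38 mm diameter, top 19 mm below this point; all of it plunges and turns together. Lid shut and stud up: 155 mm above the table, 165 mm in front of the hinge line, 150 mm to the side
- stud_right (a joint): turn of the red stud at the -y front corner of the lid: 0 rad = unlocked (bar front to back), grows clockwise from above to a stop at 1.5 (bar crosswise); 0.03 Nm. Lid shut, a keeper blocks it at about 0.3 rad unless pressed in over 6.5 mm; let go past 1.2 rad it springs part way up behind the keeper: locked
- plunge_right (a joint): how far that stud is pressed in: 0 m = up, 0.010 = fully in (spring, 3 N at the start, 10 N at full depth); rests at about 0.0035 when locked
- stud_right_grip (a point): on that stud's axis, 1 mm above its bar; x along the bar (44 long, 10 wide, 18 mm tall), z outward (up with the lid shut). The bar stands on a black disc, 38 mm diameter, top 19 mm below this point; all of it plunges and turns together. Lid shut and stud up: 155 mm above the table, 165 mm in front of the hinge line, 150 mm to the side
- reset_knob (a joint): angle of the yellow reset knob on the usage counter (fixed white box 110 x 110 x 50 mm with a dark dial, left or right of the analyser; a balance of like size on the other side): 0 rad = zero stop (white pointer at the green mark), grows clockwise from above, at most 2.6; turn it anticlockwise to reset. Friction 0.04 Nm
- reset_knob_grip (a point): on the knob's axis at the height to grip, 87 mm above the table; x along the grip bar (49 mm long, 14 mm wide, from 64 to 94 mm above the table); turns with the knob, the white pointer is at its -x end
- beaker: glass beaker, 60 mm rim diameter, 70 mm tall; bystander, loose, origin at the underside's centre
- spatula: steel spatula 130 mm long, lying flat; bystander, loose, origin at the underside's centre
- sample_jar: glass jar with black cap, 44 mm diameter, 50 mm tall; bystander, loose, origin at the underside's centre
- buffer_jar: white jar with blue cap, 44 mm diameter, 50 mm tall; bystander, loose, origin at the underside's centre
Not all that is in view belongs to the job. What is shaped like the cartridge_2 but pink is not meant.

How it is judged (in metres and radians):
On the way, in this order (a step that is already met when the one before it is completed fails the run):
1. all cartridges are home in bays with the catches sprung out behind them (((x of cartridge_1 in the frame of bay_1 between -0.006 and 0.006 m and y of cartridge_1 in the frame of bay_1 between -0.008 and 0.008 m and z of cartridge_1 in the frame of bay_1 between -0.004 and 0.005 m and value of joint catch_1 below 0.0025 m) or (x of cartridge_1 in the frame of bay_2 between -0.006 and 0.006 m and y of cartridge_1 in the frame of bay_2 between -0.008 and 0.008 m and z of cartridge_1 in the frame of bay_2 between -0.004 and 0.005 m and value of joint catch_2 below 0.0025 m) or (x of cartridge_1 in the frame of bay_3 between -0.006 and 0.006 m and y of cartridge_1 in the frame of bay_3 between -0.008 and 0.008 m and z of cartridge_1 in the frame of bay_3 between -0.004 and 0.005 m and value of joint catch_3 below 0.0025 m)) and ((x of cartridge_2 in the frame of bay_1 between -0.006 and 0.006 m and y of cartridge_2 in the frame of bay_1 between -0.008 and 0.008 m and z of cartridge_2 in the frame of bay_1 between -0.004 and 0.005 m and value of joint catch_1 below 0.0025 m) or (x of cartridge_2 in the frame of bay_2 between -0.006 and 0.006 m and y of cartridge_2 in the frame of bay_2 between -0.008 and 0.008 m and z of cartridge_2 in the frame of bay_2 between -0.004 and 0.005 m and value of joint catch_2 below 0.0025 m) or (x of cartridge_2 in the frame of bay_3 between -0.006 and 0.006 m and y of cartridge_2 in the frame of bay_3 between -0.008 and 0.008 m and z of cartridge_2 in the frame of bay_3 between -0.004 and 0.005 m and value of joint catch_3 below 0.0025 m)) and ((x of cartridge_3 in the frame of bay_1 between -0.006 and 0.006 m and y of cartridge_3 in the frame of bay_1 between -0.008 and 0.008 m and z of cartridge_3 in the frame of bay_1 between -0.004 and 0.005 m and value of joint catch_1 below 0.0025 m) or (x of cartridge_3 in the frame of bay_2 between -0.006 and 0.006 m and y of cartridge_3 in the frame of bay_2 between -0.008 and 0.008 m and z of cartridge_3 in the frame of bay_2 between -0.004 and 0.005 m and value of joint catch_2 below 0.0025 m) or (x of cartridge_3 in the frame of bay_3 between -0.006 and 0.006 m and y of cartridge_3 in the frame of bay_3 between -0.008 and 0.008 m and z of cartridge_3 in the frame of bay_3 between -0.004 and 0.005 m and value of joint catch_3 below 0.0025 m))), for 0.2 s.
2. the lid is shut (value of joint lid below 0.05 rad), for 0.2 s.
3. both studs are turned and sprung up locked (value of joint each of stud_left, stud_right above 1.2 rad and value of joint plunge_left between 0.002 and 0.0055 m and value of joint plunge_right between 0.002 and 0.0055 m), for 0.2 s.
At the end, for the whole second after the job is handed in: Every cartridge present lies in a bay within 6 mm lengthwise and 8 mm sideways of its seat, on the deck, with that bay's catch sprung out (below 2.5 mm); lid below 0.05 rad; both studs turned past 1.2 rad and sprung up to between 2 and 5.5 mm of depth; reset knob within 0.1 rad of its zero stop (all of step 1 and all of step 3 and value of joint lid below 0.05 rad and value of joint reset_knob below 0.1 rad); the robot touches nothing.
It fails at once if a bystander is moved more than 30 mm (distance of any of beaker, spatula, sample_jar, buffer_jar from where it was at the start of the episode above 0.03 m).
Of cartridge_1, cartridge_2, cartridge_3 only 2 to 3 are there at a start; the rules pass over those that are not, and their reading is None.
At some moment in a run one of cartridge_1, cartridge_2, cartridge_3 may be knocked a few centimetres aside while the robot is not near it.
Once in a run the grip may slacken for a moment while it holds something.
It also fails if it takes over 210 s, if anything falls off the work surface, if the arm or the gripper's body presses on something with over 40 N, if the wrist force passes 120 N, or if a joint passes its speed limit or range.

## Working session

There is one attempt and no reset: what is moved stays moved. The work goes in short steps, Python scripts to look and compute and a tool call to move; the robot and the scene stay as the last step left them, time stands still between calls to the robot, and variables do not carry over. Pictures are saved under pics/ and viewed, at most 14 in all, crops included, and the job is handed in when it is done.

Besides the shell and the picture viewer there is one more tool, called after "Call:" as name(argument=value, ...) on one line, values as JSON. drive_tool: Moves the arm, as the interface text tells. Its arguments: {"type":"object","properties":{"moves":{"type":"array","items":{"type":"number"}},"squeeze":{"type":"number"}},"required":["moves"]}

```bash
ls; mkdir -p pics; cat > h.py <<'E'
import numpy as np, cv2
from scipy.spatial.transform import Rotation as R
from cell import env
def pose(o=None):
    o=o or env.get_obs(); T=np.eye(4); T[:3,:3]=R.from_euler('xyz',o['tool_rot'],degrees=True).as_matrix(); T[:3,3]=o['tool_pos']; return T
def look(name,save=None):
    T=pose(); im,d=env.read_camera(name); m=env.camera_model(name)
    if name=='wrist': W=T@np.array(m['tool_from_camera'])
    else:
        C=np.eye(4); C[:3,:3]=cv2.Rodrigues(np.array(m['rvec'],float))[0]; C[:3,3]=np.ravel(m['tvec']); W=np.linalg.inv(C)
    v,u=np.mgrid[0:d.shape[0],0:d.shape[1]]
    K=np.array(m['K']); p=cv2.undistortPoints(np.stack([u,v],-1).reshape(-1,1,2).astype(np.float64),K,np.array([m['k1'],0,0,0,0.]))
    p=p.reshape(d.shape+(2,)); P=np.dstack([p[...,0]*d,p[...,1]*d,d])@W[:3,:3].T+W[:3,3]
    P[d==0]=np.nan
    if save: cv2.imwrite(f'pics/{save}.png',im[...,::-1])
    return im,P,W
E
python3 - <<'E'
from h import *
o=env.get_obs();print(o)
for n in('top','side'):
    im,P,W=look(n,n); np.savez('pics/%s.npz'%n,im=im,P=P); print(n,W[:3,3])
E
```

```text
pics
{'time_s': 0.0, 'qpos': array([-71.9590212 ,  18.43852166,  -4.01432025,  83.17546165,
         1.29414094,  78.54015631,  -3.25998504]), 'joint_velocities': array([ 0.04571556,  0.00597062, -0.00690891,  0.05054081,  0.0234782 ,
       -0.05629017,  0.05875902]), 'effort': array([ 2.94457623e-04, -4.91282487e+01, -4.03881753e-01, -3.12533391e+01,
       -6.40847068e-02,  4.36048291e-02,  1.55431999e-04]), 'tool_pos': array([0.19246084, 0.62027234, 0.22146253]), 'tool_rot': array([-1.79891051e+02,  5.30709240e-03,  1.62767482e+02]), 'force': array([-0.1281567 ,  0.90156449,  0.57563642]), 'wrist_torque': array([ 0.00925699,  0.00705222, -0.05835991]), 'grasp_force': 0.0, 'grip_width': 0.08674512884959693}
top [ 0.33917871 -0.01963698  1.27897947]
side [1.05857461 0.95987232 0.95431862]
```

View pics/top.png

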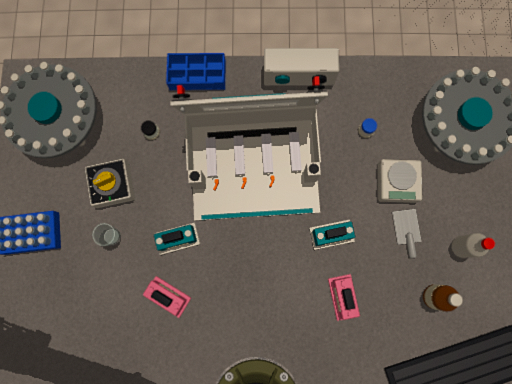

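View pics/side.png

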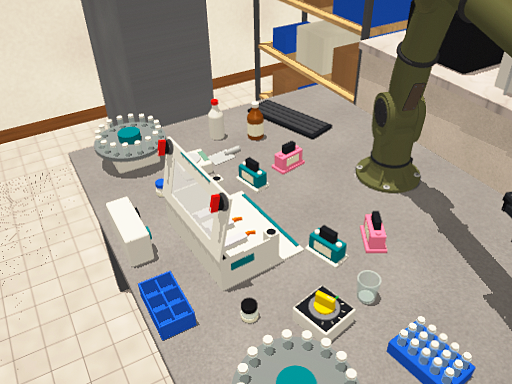

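```bash
cat > m.py <<'E'
from h import *
D=np.load('pics/top.npz'); im,P=D['im'],D['P']; hsv=cv2.cvtColor(im,cv2.COLOR_RGB2HSV)
Z=P[...,2]
def rect(mask,lab):
    n,l,s,c=cv2.connectedComponentsWithStats(mask.astype(np.uint8))
    for i in range(1,n):
        if s[i,4]<25: continue
        q=P[l==i]; r=cv2.minAreaRect((q[:,:2]*1000).astype(np.float32))
        print(lab,c[i].round(),s[i,4],'xy',np.round(r[0],1),'size',np.round(r[1],1),'ang',round(r[2],1),'z',np.nanpercentile(q[:,2],[5,50,95]).round(3), 'mean',q.mean(0).round(4))
H,S,V=hsv[...,0],hsv[...,1],hsv[...,2]
ok=np.isfinite(Z)
rect((V<70)&(Z>.08)&(Z<.1)&ok,'black grip')
rect((abs(H-90)<12)&(S>120)&ok,'teal')
rect((abs(H-27)<6)&(S>150)&(Z>.05)&ok,'yellow')
rect((V<60)&(abs(Z-.111)<.012)&ok,'post')
rect((H<18)&(S>150)&(V>150)&(Z<.05)&ok,'orange')
rect(((H<6)|(H>174))&(S>180)&(V>120)&ok&(P[...,0]>.6),'red')
rect((V>190)&(S<60)&(abs(Z-.05)<.006)&ok,'white50')
rect((abs(H-60)<15)&(S>100)&ok,'green')
E
python3 m.py
python3 -c "
import cv2
i=cv2.imread('pics/top.png');cv2.imwrite('pics/kn.png',cv2.resize(i[150:260,80:210],None,fx=6,fy=5.4,interpolation=3)[:600])
i=i[70:225,160:340];cv2.imwrite('pics/an.png',cv2.resize(i,None,fx=3.8,fy=3.8,interpolation=3))"
```

```text
black grip [50. 74.] 33 xy [858.6 557.7] size [11.1 25.1] ang 19.6 z [0.082 0.089 0.098] mean [0.8582 0.5575 0.0894]
black grip [34. 77.] 27 xy [849.8 598.4] size [10.8 22.4] ang 16.1 z [0.083 0.089 0.098] mean [0.8499 0.5988 0.0905]
black grip [467.  79.] 34 xy [ 839.2 -564.3] size [19.6  9.7] ang 54.9 z [0.083 0.087 0.098] mean [ 0.8406 -0.5642  0.0887]
black grip [483.  82.] 33 xy [ 831.6 -605.1] size [20.4 12.4] ang 43.0 z [0.082 0.086 0.096] mean [ 0.8314 -0.6064  0.0871]
black grip [21. 85.] 34 xy [826.8 634.2] size [14.  23.9] ang 22.4 z [0.083 0.089 0.099] mean [0.8266 0.6337 0.0899]
black grip [440.  89.] 25 xy [ 808.8 -488.6] size [20.8  7.6] ang 56.3 z [0.083 0.092 0.099] mean [ 0.8105 -0.4874  0.0919]
black grip [496.  90.] 42 xy [ 808.8 -641.6] size [21.5 12.6] ang 49.6 z [0.083 0.088 0.098] mean [ 0.8093 -0.6402  0.0893]
black grip [84. 97.] 29 xy [791.5 458.3] size [11.4 24.1] ang 15.0 z [0.083 0.088 0.098] mean [0.7915 0.4588 0.0892]
black grip [12. 98.] 34 xy [792.7 658. ] size [13.9 25.2] ang 22.1 z [0.081 0.089 0.099] mean [0.7924 0.6564 0.0896]
black grip [432. 10
[... 4073 characters left out ...]
] 39 xy [ 795.9 -147.3] size [ 11.5 119.5] ang 76.4 z [0.082 0.301 0.305] mean [ 0.7542 -0.1376  0.2837]
red [179.  89.] 45 xy [783.4 185.6] size [136.  13.] ang 21.4 z [0.036 0.301 0.304] mean [0.7372 0.1677 0.2763]
white50 [387. 166.] 53 xy [ 612.3 -346.6] size [24.  50.7] ang 53.7 z [0.044 0.046 0.05 ] mean [ 0.612  -0.3489  0.0468]
white50 [415. 166.] 45 xy [ 613.7 -426.4] size [48.2 20.4] ang 41.0 z [0.044 0.046 0.05 ] mean [ 0.6127 -0.4246  0.0462]
white50 [387. 187.] 92 xy [ 553.1 -342.7] size [49.2 40.9] ang 38.0 z [0.044 0.046 0.05 ] mean [ 0.5548 -0.3467  0.0466]
white50 [416. 185.] 54 xy [ 558.7 -425.1] size [25.1 49.7] ang 51.7 z [0.044 0.046 0.049] mean [ 0.561  -0.4237  0.0464]
```

View pics/kn.png

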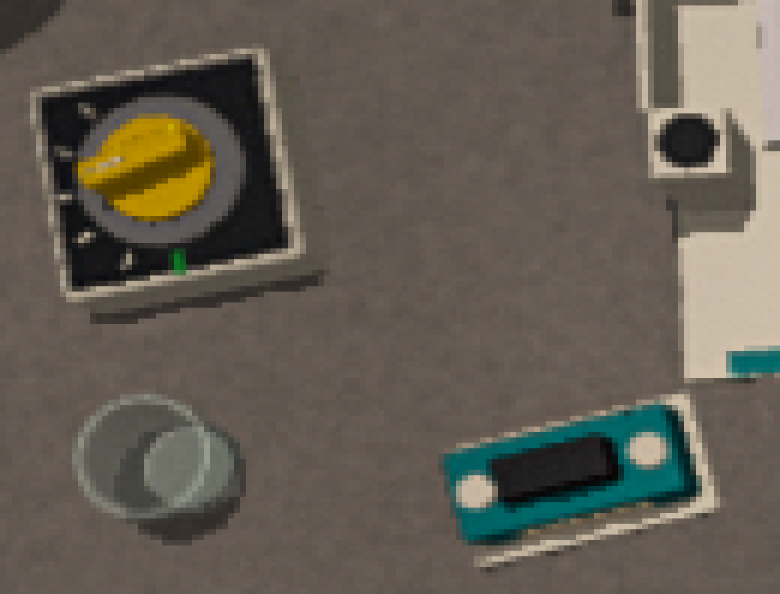

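View pics/an.png

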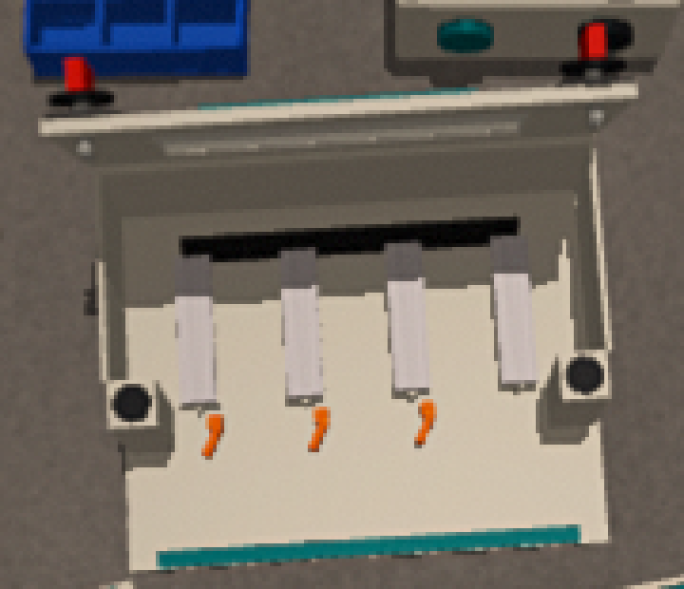

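```bash
cat > k.py <<'E'
import io,contextlib
with contextlib.redirect_stdout(io.StringIO()):
    from m import *
Y=(abs(H-25)<8)&(S>120)&(V>80)&ok; Y[:, :80]=0; Y[:,140:]=0; Y[:140]=0;Y[220:]=0
rect(Y,'knob'); rect(Y&(Z>.08),'bar')
q=P[Y&(Z>.085)]; print(len(q),q.mean(0)); w,v=np.linalg.eigh(np.cov(q[:,:2].T)); print('bar axis',np.degrees(np.arctan2(*v[::-1,1])),np.sqrt(w)*3464)
G=(abs(H-60)<20)&(S>100)&ok; G[:150]=0; G[230:]=0; G[:,140:]=0; g=P[G]; print('green',len(g),g.mean(0))
box=(abs(Z-.051)<.008)&ok; box[:150]=0;box[220:]=0;box[:,:70]=0;box[:,145:]=0; rect(box,'box')
b=(abs(Z-.119)<.01)
E
python3 k.py
```

```text
2 [0.57898656 0.39204297 0.08956042]
bar axis 113.98238000943057 [        nan 62.29548615]
green 12 [0.52586804 0.38679963 0.0514933 ]
box [108. 182.] 1323 xy [569.7 395.1] size [110.8 113.4] ang 12.0 z [0.045 0.05  0.057] mean [0.5674 0.392  0.0507]k.py:6: RuntimeWarning: invalid value encountered in sqrt
  q=P[Y&(Z>.085)]; print(len(q),q.mean(0)); w,v=np.linalg.eigh(np.cov(q[:,:2].T)); print('bar axis',np.degrees(np.arctan2(*v[::-1,1])),np.sqrt(w)*3464)
```

```bash
cat >> k.py <<'E'
t=(Z>.086)&(Z<.1)&ok; t[:150]=0;t[220:]=0;t[:,:80]=0;t[:,135:]=0
rect(t,'bartop'); q=P[t]; w,v=np.linalg.eigh(np.cov(q[:,:2].T)); print('bar axis',np.degrees(np.arctan2(*v[::-1,1])),np.sqrt(w)*3464)
print(hsv[181,100:112])
E
python3 k.py 2>&1 | tail -14
```

```text
bartop [102. 178.] 114 xy [569.7 395.4] size [15.5 50.4] ang 23.9 z [0.087 0.092 0.097] mean [0.5693 0.3944 0.0924]
bar axis 114.11104267592444 [15.13644329 50.45077021]
[[ 23 255 171]
 [ 23 255 150]
 [ 22 255 108]
 [ 23 255  98]
 [ 22 255  85]
 [ 22 255  82]
 [ 22 255  83]
 [ 22 255  85]
 [ 22 255  84]
 [ 23 255  89]
 [ 23 255  90]
 [ 22 255 123]]
```

```bash
cat > go.py <<'E'
import sys
from h import *
o=env.get_obs();T=pose(o)
x,y,z,c=map(float,sys.argv[1:5])   # target TCP, closing-line angle (deg world), grasp sym
d=T[:3,:3].T@(np.array([x,y,z])-T[:3,3])/.04
a=np.degrees(np.arctan2(T[1,1],T[0,1])); t=(a-c+90)%180-90
if len(sys.argv)>5: t=a-c
print('t',o['time_s'],'pos',o['tool_pos'].round(4),'rot',o['tool_rot'].round(2),'q7',o['qpos'][6].round(1),'F',o['force'].round(1),'w',round(o['grip_width'],4),'g',round(o['grasp_force'],1))
print('ytool ang',a.round(2),'units',d.round(3),'turn',round(t/10,3))
E
python3 go.py .5697 .395 .15 24; python3 go.py .5697 .395 .068 24
```

```text
t 0.1 pos [0.1925 0.6203 0.2216] rot [-179.9     0.    162.77] q7 -3.3 F [ 0.9 -0.5 -0.3] w 0.0869 g 0.0
ytool ang 72.77 units [-10.675  -2.583   1.794] turn 4.877
t 0.1 pos [0.1925 0.6203 0.2216] rot [-179.9     0.    162.77] q7 -3.3 F [ 0.9 -0.5 -0.3] w 0.0869 g 0.0
ytool ang 72.77 units [-10.675  -2.579   3.844] turn 4.877
```

Call:
drive_tool(moves=[-1.5,-0.4,0,1,87,-3,-0.8,0,2,87,-4.5,-1.2,0,3,87,-6,-1.6,0,4,87,-7.5,-2,0,4.87,87], squeeze=30)

```text
time_s: 0.72
tool_pos: [0.4567, 0.4542, 0.2222]
tool_rot: [-180.0, 0.0, 113.8]
force: [-0.3, 0.6, 0.1]
grip_width: 0.0872
grasp_force: 0.0
```

```bash
python3 go.py .5697 .395 .15 24
```

```text
t 0.725 pos [0.4567 0.4542 0.2222] rot [-179.98    0.    113.78] q7 -20.9 F [-0.3  0.6  0.1] w 0.0872 g 0.0
ytool ang 23.78 units [-2.492  1.989  1.806] turn -0.022
```

Call:
drive_tool(moves=[-1.3,1,0.6,0,87,-2.49,1.99,1.2,0,87,-2.49,1.99,1.8,0,87,-2.49,1.99,1.8,0,87])

```text
time_s: 1.23
tool_pos: [0.568, 0.3946, 0.147]
tool_rot: [-179.6, 0.1, 113.9]
force: [-1.1, 0.4, 0.2]
grip_width: 0.087
grasp_force: 0.0
```

```bash
python3 go.py .5697 .395 .068 24; python3 - <<'E'
from h import *
im,P,W=look('wrist','w1')
hsv=cv2.cvtColor(im,cv2.COLOR_RGB2HSV)
Z=P[...,2]; m=(abs(hsv[...,0].astype(int)-23)<6)&(hsv[...,1]>180)&(Z>.085)
q=P[m];print(m.sum()); r=cv2.minAreaRect((q[:,:2]*1000).astype(np.float32)); print(r)
E
```

```text
t 1.225 pos [0.568  0.3946 0.147 ] rot [-1.7964e+02  1.1000e-01  1.1392e+02] q7 -8.9 F [-1.1  0.4  0.2] w 0.087 g 0.0
ytool ang 23.92 units [-0.005  0.055  1.975] turn -0.008
908
((570.0015258789062, 398.31597900390625), (13.569778442382812, 48.208797454833984), 23.873804092407227)
```

View pics/w1.png

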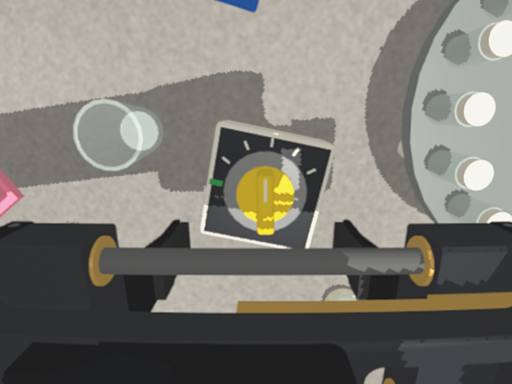

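Call:
drive_tool(moves=[0,0.06,1,0,87,0,0.06,1.97,0,87,0,0.06,1.97,0,10,0,0.06,1.97,0,10,0,0.06,1.97,0,10], squeeze=30)

```text
time_s: 1.9
tool_pos: [0.5721, 0.3994, 0.0748]
tool_rot: [179.7, -0.1, 114.1]
force: [0.6, 0.1, 0.5]
grip_width: 0.0647
grasp_force: 0.0
```

Call:
drive_tool(moves=[0,0,0,0,10,0,0,0,0,10])

```text
time_s: 2.15
tool_pos: [0.5713, 0.3982, 0.0726]
tool_rot: [179.9, -0.0, 114.1]
force: [-0.1, -1.0, -0.6]
grip_width: 0.0452
grasp_force: 0.0
```

Call:
drive_tool(moves=[0,0,0,0,10,0,0,0,0,10,0,0,0,0,10,0,0,0,0,10,0,0,0,0,10])

```text
time_s: 2.78
tool_pos: [0.5699, 0.3975, 0.0716]
tool_rot: [-179.9, 0.0, 114.1]
force: [-5.2, -2.6, 3.0]
grip_width: 0.0134
grasp_force: 30.0
```

Call:
drive_tool(moves=[0,0,0,-1,10,0,0,0,-2,10,0,0,0,-3,10,0,0,0,-4,10,0,0,0,-5,10])

```text
time_s: 3.4
tool_pos: [0.5698, 0.3975, 0.0716]
tool_rot: [-179.9, -0.1, 164.4]
force: [-4.2, -2.2, 3.6]
grip_width: 0.0139
grasp_force: 30.0
```

Call:
drive_tool(moves=[0,0,0,-1,10,0,0,0,-2,10,0,0,0,-3,10,0,0,0,-3,10])

```text
time_s: 3.9
tool_pos: [0.5699, 0.3975, 0.0716]
tool_rot: [180.0, -0.2, -166.0]
force: [-4.5, -2.8, 3.8]
grip_width: 0.0138
grasp_force: 30.0
```

```bash
python3 go.py .5697 .395 .068 24;python3 -c "
from cell import env
print(env.get_obs()['wrist_torque'])"
```

```text
t 3.9 pos [0.5699 0.3975 0.0716] rot [ 1.7999e+02 -1.5000e-01 -1.6597e+02] q7 66.3 F [-4.5 -2.8  3.8] w 0.0138 g 30.0
ytool ang 104.03 units [ 0.02  -0.059  0.09 ] turn 8.003
[-0.51821755  1.07093821 -0.5707012 ]
```

Call:
drive_tool(moves=[0,0,0,0,50,0,0,0,0,50,0,0,0,0,50,0,0,-1,0,50,0,0,-2.3,0,50])

```text
time_s: 4.53
tool_pos: [0.5703, 0.3975, 0.1631]
tool_rot: [-179.9, -0.2, -165.9]
force: [0.4, 1.1, 0.8]
grip_width: 0.0483
grasp_force: 0.0
```

```bash
python3 go.py .4224 .2112 .18 15.3
```

```text
t 4.525 pos [0.5703 0.3975 0.1631] rot [-1.7993e+02 -1.5000e-01 -1.6593e+02] q7 66.5 F [0.4 1.1 0.8] w 0.0483 g 0.0
ytool ang 104.07 units [ 4.72  -3.619 -0.407] turn 8.877
```

Call:
drive_tool(moves=[0.9,-0.7,-0.4,1,50,1.8,-1.4,-0.4,2,50,2.8,-2.1,-0.4,3,50,3.7,-2.8,-0.4,4,50,4.72,-3.62,-0.4,5,50])

```text
time_s: 5.15
tool_pos: [0.4224, 0.2109, 0.18]
tool_rot: [179.9, 0.0, 143.8]
force: [0.4, -0.8, -0.8]
grip_width: 0.0495
grasp_force: 0.0
```

Call:
drive_tool(moves=[0,0,0,1,50,0,0,0,2,50,0,0,0,3,50,0,0,0,3.88,50,0,0,0,3.88,50])

```text
time_s: 5.78
tool_pos: [0.4232, 0.2118, 0.18]
tool_rot: [179.9, -0.0, 105.4]
force: [0.7, 0.8, -0.4]
grip_width: 0.05
grasp_force: 0.0
```

```bash
cat > cart.py <<'E'
import sys
from h import *
# find teal-cartridge black grips
im,P,W=look(sys.argv[1],sys.argv[2]); hsv=cv2.cvtColor(im,cv2.COLOR_RGB2HSV); Z=P[...,2]
z0=float(sys.argv[3]) if len(sys.argv)>3 else 0
teal=(abs(hsv[...,0].astype(int)-90)<12)&(hsv[...,1]>120)&(abs(Z-.06-z0)<.012)
blk=(hsv[...,2]<75)&(abs(Z-.092-z0)<.008)
for nm,m in(('teal',teal),('grip',blk)):
    n,l,s,c=cv2.connectedComponentsWithStats(m.astype(np.uint8))
    for i in range(1,n):
        if s[i,4]<60: continue
        q=P[l==i]; r=cv2.minAreaRect((q[:,:2]*1000).astype(np.float32))
        if 15<min(r[1])<60 and 40<max(r[1])<115: print(nm,c[i].round(),s[i,4],'xy',np.round(r[0],1),'size',np.round(r[1],1),'ang',round(r[2],1),'z',np.median(q[:,2]).round(4))
E
python3 cart.py wrist w2; python3 cart.py top t2;  python3 go.py .4224 .2112 .18 15.3
python3 - <<'E'
from h import *
im,P,W=look('top'); Z=P[...,2]
t=(Z>.086)&(Z<.1); t[:150]=0;t[220:]=0;t[:,:80]=0;t[:,135:]=0
q=P[t]; print(len(q),cv2.minAreaRect((q[:,:2]*1000).astype(np.float32)))
E
```

```text
teal [260. 179.] 2199 xy [422.5 213.3] size [41.5 98.4] ang 15.1 z 0.0603
grip [ 99. 124.] 1428 xy [270.5 235.8] size [49.4 20.1] ang 60.0 z 0.0919
grip [260. 189.] 941 xy [422.4 213.7] size [18.8 47.5] ang 14.9 z 0.0922
teal [333. 234.] 387 xy [ 432.8 -201.8] size [42.5 99.4] ang 11.7 z 0.0598
teal [185. 234.] 192 xy [428.3 186.9] size [42.8 49.2] ang 15.0 z 0.0592
grip [ 53. 116.] 99 xy [743.8 538.6] size [31.  78.2] ang 56.2 z 0.091
grip [464. 122.] 122 xy [ 728.5 -549.4] size [80.3 39.6] ang 27.4 z 0.0903
grip [336. 232.] 162 xy [ 433.4 -201.8] size [19.9 50.1] ang 11.6 z 0.0914
grip [437. 297.] 78 xy [ 273.1 -451.8] size [28.5 60.9] ang 82.9 z 0.0918
grip [349. 299.] 151 xy [ 269.6 -229.4] size [47.9 17.8] ang 12.8 z 0.0908
t 5.875 pos [0.4231 0.2117 0.1799] rot [ 1.7997e+02 -1.0000e-02  1.0542e+02] q7 -14.5 F [ 0.1 -0.7  0.3] w 0.0501 g 0.0
ytool ang 15.42 units [-0.008 -0.021 -0.003] turn 0.012
110 ((570.4181518554688, 395.0187072753906), (50.53932189941406, 15.502731323242188), 12.214118003845215)
```

Call:
drive_tool(moves=[-0.02,0,1,0,50,-0.02,0,2,0,50,-0.02,0,2.85,0,50,-0.02,0,2.9,0,15,-0.02,0,2.9,0,15], squeeze=40)

```text
time_s: 6.55
tool_pos: [0.4238, 0.2113, 0.0648]
tool_rot: [179.9, -0.0, 105.3]
force: [-0.0, -0.4, 0.2]
grip_width: 0.0371
grasp_force: 0.0
```

Call:
drive_tool(moves=[0,0,0,0,15,0,0,0,0,15,0,0,0,0,15,0,0,0,0,15])

```text
time_s: 7.05
tool_pos: [0.4236, 0.2113, 0.0649]
tool_rot: [179.9, -0.0, 105.3]
force: [-1.9, -1.0, 5.6]
grip_width: 0.0196
grasp_force: 39.8
```

Call:
drive_tool(moves=[0,0,-0.5,0,15,0,0,-1,0,15,0,0,-1,0,15])

```text
time_s: 7.42
tool_pos: [0.4242, 0.2114, 0.1048]
tool_rot: [179.8, -0.0, 105.3]
force: [0.6, -0.2, -2.8]
grip_width: 0.0197
grasp_force: 39.8
```

```bash
python3 - <<'E'
import numpy as np
a=np.radians(3.57);c,s=np.cos(a),np.sin(a);O=np.array([.6466,.0079])
for b,y in((1,.076),(2,0),(3,-.076)):
  for x in(-.165,-.150,-.06,0,.003): print(b,x,(O+[c*x-s*y,s*x+c*y]).round(4))
E
python3 go.py .4972 .0746 .12 93.57 1
```

```text
1 -0.165 [0.4772 0.0735]
1 -0.15 [0.4922 0.0744]
1 -0.06 [0.582 0.08 ]
1 0 [0.6419 0.0838]
1 0.003 [0.6449 0.0839]
2 -0.165 [ 0.4819 -0.0024]
2 -0.15 [ 0.4969 -0.0014]
2 -0.06 [0.5867 0.0042]
2 0 [0.6466 0.0079]
2 0.003 [0.6496 0.0081]
3 -0.165 [ 0.4867 -0.0782]
3 -0.15 [ 0.5016 -0.0773]
3 -0.06 [ 0.5914 -0.0717]
3 0 [ 0.6513 -0.068 ]
3 0.003 [ 0.6543 -0.0678]
t 7.425 pos [0.4242 0.2114 0.1048] rot [ 1.7982e+02 -5.0000e-02  1.0527e+02] q7 -14.2 F [ 0.6 -0.2 -2.8] w 0.0197 g 39.8
ytool ang 15.27 units [-3.781  0.86  -0.379] turn -7.83
```

Call:
drive_tool(moves=[-0.75,0.15,-0.38,-1,15,-1.5,0.3,-0.38,-2,15,-2.25,0.45,-0.38,-3,15,-3,0.6,-0.38,-4,15,-3.75,0.74,-0.38,-5,15])

```text
time_s: 8.05
tool_pos: [0.4909, 0.0729, 0.1176]
tool_rot: [-179.9, -0.1, 155.6]
force: [-0.4, 0.3, -2.5]
grip_width: 0.0198
grasp_force: 39.8
```

Call:
drive_tool(moves=[0,0,0,-1,15,0,0,0,-2,15,0,0,0,-2.83,15,0,0,0,-2.83,15])

```text
time_s: 8.55
tool_pos: [0.4905, 0.0738, 0.1177]
tool_rot: [-180.0, -0.1, -176.5]
force: [0.7, 0.1, -1.8]
grip_width: 0.0197
grasp_force: 39.8
```

```bash
python3 go.py .4922 .0744 .0745 93.57;python3 go.py .6419 .0838 .0745 93.57; python3 cart.py top t3 .055; python3 - <<'E'
from h import *
im,P,W=look('wrist','w3')
E
```

```text
t 8.55 pos [0.4905 0.0738 0.1177] rot [-1.7998e+02 -1.0000e-01 -1.7653e+02] q7 82.7 F [ 0.7  0.1 -1.8] w 0.0197 g 39.8
ytool ang 93.47 units [-0.044  0.013  1.081] turn -0.01
t 8.55 pos [0.4905 0.0738 0.1177] rot [-1.7998e+02 -1.0000e-01 -1.7653e+02] q7 82.7 F [ 0.7  0.1 -1.8] w 0.0197 g 39.8
ytool ang 93.47 units [-3.794  0.021  1.074] turn -0.01
```

View pics/w3.png

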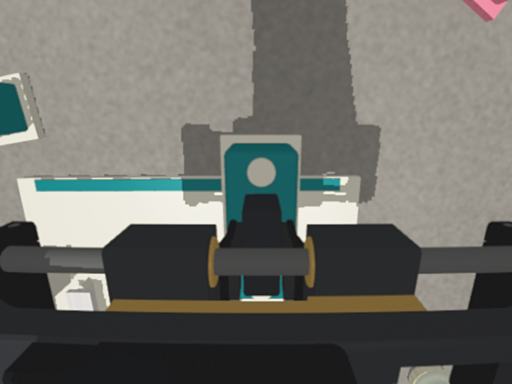

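Call:
drive_tool(moves=[-0.04,0.01,0.5,-0.01,15,-0.04,0.01,1.08,-0.01,15,-0.04,0.01,1.08,-0.01,15,-0.04,0.01,1.08,-0.01,15])

```text
time_s: 9.15
tool_pos: [0.4929, 0.0747, 0.0762]
tool_rot: [180.0, 0.0, -176.4]
force: [0.2, -0.0, -1.5]
grip_width: 0.0198
grasp_force: 40.0
```

Call:
drive_tool(moves=[-0.4,0,0,0,15,-0.8,0,0,0,15,-1.2,0,0,0,15,-1.6,0,0,0,15,-1.6,0,0,0,15])

```text
time_s: 9.78
tool_pos: [0.5593, 0.0776, 0.0759]
tool_rot: [-179.9, 0.2, -176.4]
force: [1.2, -1.3, -1.8]
grip_width: 0.0198
grasp_force: 40.0
```

```bash
python3 go.py .6419 .0838 .0745 93.57
```

```text
t 9.775 pos [0.5593 0.0776 0.0759] rot [-1.7992e+02  1.5000e-01 -1.7641e+02] q7 85.7 F [ 1.2 -1.3 -1.8] w 0.0198 g 40.0
ytool ang 93.59 units [-2.071  0.026  0.041] turn 0.002
```

Call:
drive_tool(moves=[-0.4,0.01,0.02,0,15,-0.8,0.02,0.02,0,15,-1.2,0.03,0.02,0,15,-1.6,0.03,0.02,0,15,-1.9,0.03,0.02,0,15])

```text
time_s: 10.4
tool_pos: [0.6324, 0.0837, 0.0746]
tool_rot: [-179.9, -0.1, -176.3]
force: [-1.5, -3.4, -2.3]
grip_width: 0.0197
grasp_force: 40.0
```

Call:
drive_tool(moves=[-0.1,0,0,0,15,-0.21,0,0,0,15,-0.21,0,0,0,15])

```text
time_s: 10.78
tool_pos: [0.6415, 0.0867, 0.0754]
tool_rot: [179.9, 0.1, -176.3]
force: [0.2, -0.2, -1.7]
grip_width: 0.0197
grasp_force: 40.0
```

```bash
python3 go.py .6419 .0838 .0745 93.57
cat > bay.py <<'E'
import sys
from h import *
im,P,W=look('top',sys.argv[1]); hsv=cv2.cvtColor(im,cv2.COLOR_RGB2HSV); Z=P[...,2]
a=np.radians(3.57);Rm=np.array([[np.cos(a),-np.sin(a)],[np.sin(a),np.cos(a)]]);A=(P[...,:2]-[.6466,.0079])@Rm
m=(hsv[...,0]<18)&(hsv[...,1]>150)&(hsv[...,2]>120)&(Z<.05)
n,l,s,c=cv2.connectedComponentsWithStats(m.astype(np.uint8))
for i in range(1,n):
    if s[i,4]>8: q=A[l==i]*1000; print('catch',s[i,4],'mean',q.mean(0).round(1),'x',q[:,0].min().round(),q[:,0].max().round(),'ymin',q[:,1].min().round(1))
t=(abs(hsv[...,0].astype(int)-90)<12)&(hsv[...,1]>120)&(abs(Z-.068)<.012)&(abs(A[...,0])<.2)&(abs(A[...,1])<.14)
n,l,s,c=cv2.connectedComponentsWithStats(t.astype(np.uint8))
for i in range(1,n):
    if s[i,4]>40: r=cv2.minAreaRect((A[l==i]*1000).astype(np.float32)); print('teal',np.round(r[0],1),np.round(r[1],1),round(r[2],1),'z',np.median(Z[l==i]).round(4))
E
python3 bay.py t4
```

```text
t 10.775 pos [0.6415 0.0867 0.0754] rot [ 1.7987e+02  1.1000e-01 -1.7634e+02] q7 87.7 F [ 0.2 -0.2 -1.7] w 0.0197 g 40.0
ytool ang 93.66 units [-0.005 -0.073  0.021] turn 0.009
catch 32 mean [-71.9  30. ] x -87.0 -57.0 ymin 25.0
catch 27 mean [-72.1 -46.1] x -87.0 -60.0 ymin -50.5
teal [196.1 -91.2] [ 7.1 37.8] 1.1 z 0.0709
```

Call:
drive_tool(moves=[-0.04,0,0.04,0,15,-0.04,0,0.04,0,45,-0.04,0,0.04,0,45,-0.04,0,0.04,0,45,-0.04,0,0.04,0,45])

```text
time_s: 11.45
tool_pos: [0.6426, 0.0853, 0.0736]
tool_rot: [180.0, 0.0, -176.3]
force: [0.0, 1.2, 0.4]
grip_width: 0.0438
grasp_force: 0.0
```

Call:
drive_tool(moves=[0,0,-1,0,45,0,0,-2.2,0,45,0.5,0,-2.5,0,50,1.5,0,-2.5,0,50,2.5,0.5,-2.5,0,50])

```text
time_s: 12.08
tool_pos: [0.5408, 0.0971, 0.1737]
tool_rot: [-180.0, 0.1, -176.5]
force: [-0.7, 1.7, 0.1]
grip_width: 0.0497
grasp_force: 0.0
```

```bash
python3 go.py .4333 -.2017 .18 11.6; python3 cart.py top t5|grep teal; python3 bay.py t6
```

```text
t 12.075 pos [0.5408 0.0971 0.1737] rot [-1.7997e+02  5.0000e-02 -1.7654e+02] q7 81.9 F [-0.7  1.7  0.1] w 0.0497 g 0.0
ytool ang 93.46 units [ 3.133 -7.294 -0.156] turn 8.186
teal [229. 143.] 95 xy [663.9  69.3] size [64.5 17.9] ang 16.2 z 0.0666
teal [333. 234.] 392 xy [ 432.7 -202. ] size [ 42.5 100.7] ang 11.6 z 0.0595
catch 27 mean [-72.4 -45.7] x -87.0 -60.0 ymin -50.5
teal [196.3 -91.2] [38.1  7.9] 85.4 z 0.0697
teal [15.7 61.1] [71.4 18.1] 9.2 z 0.0674
```

Call:
drive_tool(moves=[0.6,-1.45,-0.15,1,50,1.2,-2.9,-0.15,2,50,1.9,-4.4,-0.15,3,50,2.5,-5.8,-0.15,4,50,3.13,-7.29,-0.15,5,50])

```text
time_s: 12.8
tool_pos: [0.4364, -0.1975, 0.1799]
tool_rot: [179.9, 0.1, 133.3]
force: [0.9, -0.4, 0.2]
grip_width: 0.0498
grasp_force: 0.0
```

Call:
drive_tool(moves=[0,0,0,1,50,0,0,0,2,50,0,0,0,3.18,50,0,0,0,3.18,50])

```text
time_s: 13.3
tool_pos: [0.4371, -0.1958, 0.1796]
tool_rot: [180.0, 0.0, 101.9]
force: [-0.3, 0.4, 0.0]
grip_width: 0.0499
grasp_force: 0.0
```

```bash
python3 bay.py t7; python3 cart.py wrist w7; python3 go.py .4333 -.2017 .065 11.6
```

```text
catch 33 mean [-72.3  30.1] x -87.0 -58.0 ymin 25.1
catch 28 mean [-72.3 -45.9] x -86.0 -60.0 ymin -50.5
catch 37 mean [-70.7 104.9] x -86.0 -57.0 ymin 99.1
teal [195.7 -91.2] [38.2  7.3] 88.8 z 0.0689
teal [ 0.1 76.8] [101.7  42.4] 0.3 z 0.0678
teal [256. 183.] 2174 xy [ 432.8 -199.9] size [42.1 97.9] ang 11.7 z 0.0602
grip [256. 198.] 1105 xy [ 433.4 -200. ] size [19.9 48.5] ang 11.4 z 0.0922
grip [ 77. 192.] 1165 xy [ 270.2 -227.3] size [49.6 19.1] ang 12.2 z 0.0919
t 13.4 pos [ 0.437  -0.1955  0.1795] rot [1.7998e+02 1.0000e-02 1.0201e+02] q7 32.3 F [ 0.1 -0.1  0. ] w 0.0499 g 0.0
ytool ang 12.01 units [-0.131 -0.123  2.862] turn 0.041
```

Call:
drive_tool(moves=[-0.12,-0.12,1,0.04,50,-0.12,-0.12,2,0.04,50,-0.12,-0.12,2.8,0.04,50,-0.12,-0.12,2.87,0.04,15,-0.12,-0.12,2.87,0.04,15], squeeze=40)

```text
time_s: 14.02
tool_pos: [0.4338, -0.2013, 0.0654]
tool_rot: [179.9, 0.0, 101.5]
force: [0.0, 0.1, 0.2]
grip_width: 0.0372
grasp_force: 0.0
```

Call:
drive_tool(moves=[0,0,0,0,15,0,0,0,0,15,0,0,0,0,15,0,0,0,0,15])

```text
time_s: 14.52
tool_pos: [0.4337, -0.2013, 0.0656]
tool_rot: [179.9, 0.0, 101.5]
force: [-2.0, 0.3, 6.3]
grip_width: 0.0199
grasp_force: 39.9
```

Call:
drive_tool(moves=[0,0,-0.5,0,15,0,0,-1,0,15,0,0,-1.3,0,15])

```text
time_s: 14.9
tool_pos: [0.4332, -0.2009, 0.1172]
tool_rot: [180.0, 0.0, 101.5]
force: [0.3, 0.4, -2.2]
grip_width: 0.0198
grasp_force: 39.9
```

```bash
python3 go.py .5016 -.0773 .12 93.57 1
```

```text
t 14.9 pos [ 0.4332 -0.2009  0.1172] rot [179.96   0.   101.47] q7 34.2 F [ 0.3  0.4 -2.2] w 0.0198 g 39.9
ytool ang 11.47 units [ 2.689  2.29  -0.068] turn -8.21
```

Call:
drive_tool(moves=[0.54,0.46,-0.05,-1,15,1.08,0.92,-0.05,-2,15,1.6,1.38,-0.05,-3,15,2.15,1.84,-0.05,-4,15,2.69,2.29,-0.05,-5,15])

```text
time_s: 15.52
tool_pos: [0.5015, -0.0763, 0.1181]
tool_rot: [-180.0, -0.0, 151.8]
force: [0.8, -0.7, -1.4]
grip_width: 0.02
grasp_force: 39.9
```

Call:
drive_tool(moves=[0,0,0,-1,15,0,0,0,-2,15,0,0,0,-3.2,15,0,0,0,-3.2,15])

```text
time_s: 16.02
tool_pos: [0.501, -0.0772, 0.1181]
tool_rot: [180.0, -0.0, -176.6]
force: [-0.7, -0.4, -2.0]
grip_width: 0.0199
grasp_force: 39.9
```

```bash
python3 go.py .5016 -.0773 .075 93.57
```

```text
t 16.025 pos [ 0.501  -0.0772  0.1181] rot [ 1.7999e+02 -5.0000e-02 -1.7658e+02] q7 100.9 F [-0.7 -0.4 -2. ] w 0.0199 g 39.9
ytool ang 93.42 units [-0.015 -0.003  1.077] turn -0.015
```

Call:
drive_tool(moves=[0,0,0.5,-0.01,15,0,0,1.07,-0.01,15,0,0,1.07,-0.01,15,0,0,1.07,-0.01,15])

```text
time_s: 16.52
tool_pos: [0.5014, -0.0771, 0.0761]
tool_rot: [180.0, -0.0, -176.5]
force: [-1.1, -0.9, -1.7]
grip_width: 0.0194
grasp_force: 40.0
```

Call:
drive_tool(moves=[-0.4,0,0,0,15,-0.8,0,0,0,15,-1.2,0,0,0,15,-1.6,0,0,0,15,-1.6,0,0,0,15])

```text
time_s: 17.15
tool_pos: [0.5679, -0.074, 0.0759]
tool_rot: [-179.9, 0.2, -176.4]
force: [1.5, -2.6, -2.2]
grip_width: 0.0194
grasp_force: 40.0
```

```bash
python3 go.py .6513 -.068 .075 93.57
```

```text
t 17.15 pos [ 0.5679 -0.074   0.0759] rot [-1.7990e+02  1.5000e-01 -1.7645e+02] q7 102.7 F [ 1.5 -2.6 -2.2] w 0.0194 g 40.0
ytool ang 93.55 units [-2.091  0.022  0.029] turn -0.002
```

Call:
drive_tool(moves=[-0.4,0.01,0.02,0,15,-0.8,0.01,0.02,0,15,-1.2,0.01,0.02,0,15,-1.6,0.01,0.02,0,15,-1.9,0.01,0.02,0,15])

```text
time_s: 17.77
tool_pos: [0.6411, -0.0689, 0.0746]
tool_rot: [-180.0, -0.1, -176.4]
force: [-2.2, -3.0, -1.2]
grip_width: 0.0194
grasp_force: 40.0
```

Call:
drive_tool(moves=[-0.1,0,0,0,15,-0.24,0,0,0,15,-0.24,0,0,0,15])

```text
time_s: 18.15
tool_pos: [0.6515, -0.0659, 0.0752]
tool_rot: [179.9, 0.1, -176.4]
force: [0.0, -0.2, -1.8]
grip_width: 0.0197
grasp_force: 40.0
```

```bash
python3 go.py .6513 -.068 .075 93.57
```

```text
t 18.15 pos [ 0.6515 -0.0659  0.0752] rot [ 1.7988e+02  9.0000e-02 -1.7641e+02] q7 103.0 F [ 0.  -0.2 -1.8] w 0.0197 g 40.0
ytool ang 93.59 units [ 0.009 -0.052  0.006] turn 0.002
```

Call:
drive_tool(moves=[-0.02,0,0.04,0,15,-0.02,0,0.04,0,45,-0.02,0,0.04,0,45,-0.02,0,0.04,0,45,-0.02,0,0.04,0,45])

```text
time_s: 18.77
tool_pos: [0.6516, -0.0675, 0.0736]
tool_rot: [180.0, 0.0, -176.4]
force: [-0.2, -0.4, 0.2]
grip_width: 0.0435
grasp_force: 0.0
```

Call:
drive_tool(moves=[0,0,-1,0,45,0,0,-2.4,0,40,0.5,-0.5,-3.9,0,20,1.5,-2,-5.4,0,0,2.5,-3.5,-6.7,0,0])

```text
time_s: 19.4
tool_pos: [0.5844, -0.1722, 0.3065]
tool_rot: [-180.0, 0.1, -176.4]
force: [0.3, -0.2, -1.0]
grip_width: 0.018
grasp_force: 0.0
```

```bash
python3 bay.py t8; python3 go.py .78 .0163 .35 93.57; python3 - <<'E'
from h import *
im,P,W=look('side','s8')
a=np.radians(3.57);Rm=np.array([[np.cos(a),-np.sin(a)],[np.sin(a),np.cos(a)]])
im,P,W=look('top')
A=(P[...,:2]-[.6466,.0079])@Rm; Z=P[...,2]
m=(abs(A[...,1])<.17)&(Z>.2)&(Z<.33)&(A[...,0]>.03)&(A[...,0]<.2); q=np.c_[A[m],Z[m]]; 
for lo in np.arange(.2,.33,.01):
    s=q[(q[:,2]>lo)&(q[:,2]<lo+.01)]
    if len(s): print(lo.round(2),len(s),s.min(0).round(3),s.max(0).round(3))
E
```

```text
catch 30 mean [-71.1 -46.2] x -86.0 -55.0 ymin -50.8
catch 32 mean [-72.2  30. ] x -87.0 -58.0 ymin 25.1
catch 36 mean [-70.4 104.7] x -86.0 -56.0 ymin 99.3
teal [195.7 -91.2] [ 7.8 37.8] 1.0 z 0.071
teal [  1.2 -75. ] [ 42.8 102.1] 89.8 z 0.0677
teal [ 0.2 76.6] [102.2  42.1] 0.8 z 0.0674
t 19.45 pos [ 0.5818 -0.1823  0.3128] rot [-179.59    0.41 -177.02] q7 111.2 F [-1.6 -6.2  5.3] w 0.0142 g 0.0
ytool ang 92.98 units [-5.213  4.695 -0.926] turn -0.059
0.2 72 [ 0.078 -0.168  0.2  ] [0.083 0.17  0.21 ]
0.21 76 [ 0.076 -0.153  0.21 ] [0.081 0.165 0.22 ]
0.22 72 [ 0.074 -0.168  0.22 ] [0.079 0.169 0.23 ]
0.23 68 [ 0.072 -0.168  0.23 ] [0.076 0.164 0.239]
0.24 23 [ 0.069 -0.165  0.24 ] [0.072 0.17  0.25 ]
0.25 68 [ 0.055 -0.167  0.25 ] [0.104 0.159 0.26 ]
0.26 106 [ 0.053 -0.161  0.26 ] [0.109 0.169 0.27 ]
0.27 168 [ 0.052 -0.169  0.27 ] [0.104 0.168 0.28 ]
0.28 205 [ 0.059 -0.17   0.28 ] [0.104 0.169 0.29 ]
0.29 770 [ 0.058 -0.169  0.29 ] [0.098 0.169 0.3  ]
0.3 51 [ 0.068 -0.155  0.3  ] [0.098 0.155 0.306]
```

View pics/s8.png

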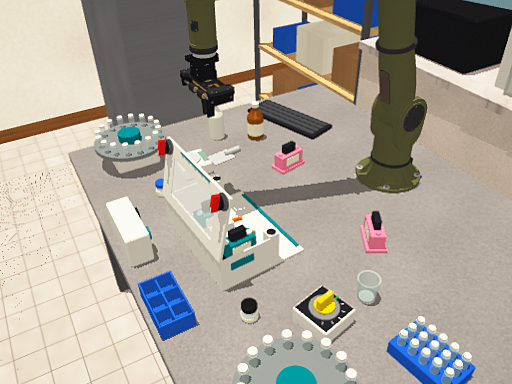

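Call:
drive_tool(moves=[0,0,-1.43,0,0,-1,1.2,-1.43,0,0,-2,2.4,-1.43,0,0,-3,3.6,-1.43,0,0,-4,4.69,-1.43,0,0])

```text
time_s: 20.18
tool_pos: [0.7338, 0.0299, 0.3602]
tool_rot: [179.9, -0.1, -176.3]
force: [0.4, -0.6, 0.4]
grip_width: 0.0006
grasp_force: 0.0
```

Call:
drive_tool(moves=[-1,0,0,0,0,-1,0,0,0,0,-1,0,0,0,0])

```text
time_s: 20.55
tool_pos: [0.7726, 0.0288, 0.3601]
tool_rot: [180.0, -0.1, -176.4]
force: [-0.3, -1.0, 0.7]
grip_width: 0.0004
grasp_force: 0.0
```

```bash
python3 go.py .7714 .0157 .25 93.57
```

```text
t 20.55 pos [0.7726 0.0288 0.3601] rot [ 1.7998e+02 -1.4000e-01 -1.7640e+02] q7 93.8 F [-0.3 -1.   0.7] w 0.0004 g 0.0
ytool ang 93.6 units [ 0.044 -0.327  2.753] turn 0.003
```

Call:
drive_tool(moves=[0.04,-0.33,1,0,0,0.04,-0.33,2,0,0,0.04,-0.33,2.75,0,0,0.04,-0.33,2.75,0,0])

```text
time_s: 21.05
tool_pos: [0.7699, 0.015, 0.2503]
tool_rot: [179.9, -0.2, -176.5]
force: [-0.3, 0.1, 1.1]
grip_width: 0.0003
grasp_force: 0.0
```

Call:
drive_tool(moves=[0.5,0,0.05,0,0,0.9,0,0.1,0,0,1.3,0,0.15,0,0,1.7,0,0.25,0,0,2.05,0,0.4,0,0])

```text
time_s: 21.68
tool_pos: [0.6915, 0.0099, 0.2398]
tool_rot: [180.0, 0.5, -176.4]
force: [3.5, 0.9, 0.0]
grip_width: 0.0006
grasp_force: 1.1
```

```bash
python3 go.py .7714 .0157 .25 93.57
```

```text
t 21.675 pos [0.6915 0.0099 0.2398] rot [ 179.96    0.46 -176.44] q7 95.0 F [3.5 0.9 0. ] w 0.0006 g 1.1
ytool ang 93.56 units [-2.005  0.022 -0.24 ] turn -0.001
```

Contact at 3.5 N, as expected. Continue the arc.

Call:
drive_tool(moves=[0.3,0,0.2,0,0,0.58,0,0.42,0,0,0.82,0,0.65,0,0,1.1,0,1.0,0,0,1.42,0,1.5,0,0])

```text
time_s: 22.3
tool_pos: [0.6352, 0.0062, 0.1801]
tool_rot: [179.9, 0.5, -176.5]
force: [0.2, 0.3, 0.3]
grip_width: 0.0005
grasp_force: 0.7
```

Call:
drive_tool(moves=[0.1,0,0.25,0,0,0.2,0,0.5,0,0,0.28,0,0.8,0,0,0.35,0,1.1,0,0,0.36,0,1.35,0,0])

```text
time_s: 22.92
tool_pos: [0.6189, 0.0055, 0.1207]
tool_rot: [180.0, -0.0, -176.4]
force: [-0.2, -0.0, 0.4]
grip_width: 0.0002
grasp_force: 0.0
```

```bash
python3 go.py .7714 .0157 .12 93.57
```

```text
t 22.925 pos [0.6189 0.0055 0.1207] rot [ 1.8000e+02 -4.0000e-02 -1.7643e+02] q7 94.9 F [-0.2 -0.   0.4] w 0.0002 g 0.0
ytool ang 93.57 units [-3.821  0.018  0.014] turn -0.0
```

Call:
drive_tool(moves=[0,0,0.05,0,0,0,0,0.1,0,0,0,0,0.1,0,0])

```text
time_s: 23.3
tool_pos: [0.619, 0.0054, 0.1203]
tool_rot: [180.0, -0.0, -176.4]
force: [-7.1, -0.5, 16.4]
grip_width: 0.0005
grasp_force: 8.0
```

```bash
python3 - <<'E'
from h import *
print(env.get_obs()['force'])
im,P,W=look('side','s9'); 
a=np.radians(3.57);Rm=np.array([[np.cos(a),-np.sin(a)],[np.sin(a),np.cos(a)]])
A=(P[...,:2]-[.6466,.0079])@Rm; Z=P[...,2]
m=(abs(A[...,1])<.16)&(Z>.09)&(Z<.22)
for x in np.arange(-.09,.11,.02):
    s=Z[m&(abs(A[...,0]-x)<.004)&(abs(A[...,1])>.07)]
    if len(s): print(x.round(2),len(s),np.percentile(s,[10,50,90]).round(4))
E
```

```text
[-7.12798356 -0.48317406 16.35594188]
-0.09 2 [0.1435 0.1474 0.1513]
-0.07 54 [0.118  0.1202 0.152 ]
-0.05 108 [0.1177 0.1218 0.1999]
-0.03 139 [0.1153 0.1184 0.1987]
-0.01 139 [0.1158 0.1184 0.201 ]
0.01 152 [0.1156 0.1188 0.2072]
0.03 117 [0.1155 0.118  0.1205]
0.05 119 [0.1157 0.1178 0.1203]
0.07 116 [0.1164 0.1183 0.1204]
0.09 128 [0.1169 0.1191 0.1209]
```

View pics/s9.png

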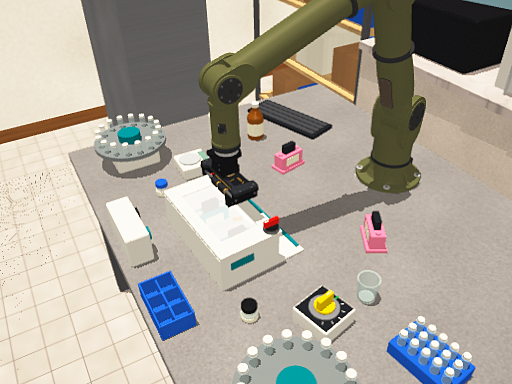

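Call:
drive_tool(moves=[0,0,-0.5,0,0,0,0,-1.5,0,40])

```text
time_s: 23.6
tool_pos: [0.6181, 0.0055, 0.1767]
tool_rot: [-180.0, -0.2, -176.4]
force: [0.5, -0.2, 0.0]
grip_width: 0.0047
grasp_force: 0.0
```

```bash
python3 go.py .5724 .1536 .18 93.57
```

```text
t 23.6 pos [0.6181 0.0055 0.1767] rot [-179.99   -0.2  -176.43] q7 94.3 F [ 0.5 -0.2  0. ] w 0.0047 g 0.0
ytool ang 93.57 units [ 0.911  3.767 -0.079] turn -0.0
```

Call:
drive_tool(moves=[0.3,1.2,-0.08,0,40,0.6,2.4,-0.08,0,40,0.91,3.77,-0.08,0,40,0.91,3.77,-0.08,0,40])

```text
time_s: 24.1
tool_pos: [0.5718, 0.1607, 0.1811]
tool_rot: [179.8, -0.0, -175.9]
force: [-0.3, -0.0, -0.1]
grip_width: 0.038
grasp_force: 0.0
```

```bash
cat > red.py <<'E'
import sys
from h import *
for n in sys.argv[1:]:
    im,P,W=look(n,'r_'+n); hsv=cv2.cvtColor(im,cv2.COLOR_RGB2HSV); Z=P[...,2]
    m=((hsv[...,0]<6)|(hsv[...,0]>174))&(hsv[...,1]>170)&(hsv[...,2]>80)&(Z>.12)&(Z<.17)
    k,l,s,c=cv2.connectedComponentsWithStats(m.astype(np.uint8))
    for i in range(1,k):
        if s[i,4]<20: continue
        q=P[l==i]; h=q[q[:,2]>np.percentile(q[:,2],95)-.006]; r=cv2.minAreaRect((h[:,:2]*1000).astype(np.float32)); print(n,c[i].round(),s[i,4],np.round(r[0],1),np.round(r[1],1),round(r[2],1),'ztop',np.percentile(q[:,2],[50,95]).round(4))
E
python3 red.py wrist top; python3 go.py .5724 .1536 .139 93.57
```

```text
wrist [252. 211.] 765 [571.7 155.1] [42.4  9.6] 3.6 ztop [0.1542 0.1553]
top [315. 166.] 80 [ 589.7 -145.9] [40.5 10.1] 4.1 ztop [0.1531 0.1579]
top [488. 243.] 125 [ 400.7 -552.6] [28.1 23.7] 89.1 ztop [0.1593 0.1632]
t 24.2 pos [0.5736 0.1543 0.1811] rot [-1.7998e+02  4.0000e-02 -1.7633e+02] q7 78.2 F [ 0.2 -0.   0.6] w 0.039 g 0.0
ytool ang 93.67 units [ 0.032 -0.014  1.053] turn 0.01
```

Stud found at (0.572, 0.1545), top 0.154. Lower to just above the disc, close.

Call:
drive_tool(moves=[0.03,0,0.5,0.01,40,0.03,0,1,0.01,40,0.03,0,1.05,0.01,5,0.03,0,1.05,0.01,5,0.03,0,1.05,0.01,5], squeeze=40)

```text
time_s: 24.82
tool_pos: [0.5731, 0.1534, 0.1399]
tool_rot: [180.0, 0.1, -176.6]
force: [0.1, 0.6, 0.4]
grip_width: 0.0179
grasp_force: 0.0
```

Call:
drive_tool(moves=[0,0,0,0,5,0,0,0,0,5,0,0,0,0,5,0,0,0,0,5])

```text
time_s: 25.32
tool_pos: [0.5728, 0.1546, 0.1395]
tool_rot: [179.9, 0.1, -176.5]
force: [1.1, 4.6, 2.5]
grip_width: 0.0096
grasp_force: 40.0
```

Call:
drive_tool(moves=[0,0,0.1,0,5,0,0,0.2,0,5,0,0,0.26,0,5,0,0,0.26,0,5])

```text
time_s: 25.82
tool_pos: [0.5729, 0.1546, 0.1299]
tool_rot: [179.9, 0.1, -176.5]
force: [-0.1, 3.2, 8.9]
grip_width: 0.0095
grasp_force: 40.0
```

```bash
python3 go.py .5724 .1536 .128 93.57
```

```text
t 25.825 pos [0.5729 0.1546 0.1299] rot [ 1.7991e+02  1.1000e-01 -1.7651e+02] q7 78.5 F [-0.1  3.2  8.9] w 0.0095 g 40.0
ytool ang 93.49 units [ 0.013 -0.024  0.047] turn -0.008
```

Call:
drive_tool(moves=[0,0,0.04,1,5,0,0,0.04,2,5,0,0,0.04,3,5,0,0,0.04,4,5,0,0,0.04,5,5])

```text
time_s: 26.45
tool_pos: [0.5729, 0.1544, 0.1296]
tool_rot: [179.8, -0.0, 133.2]
force: [-3.2, 3.2, 16.4]
grip_width: 0.0099
grasp_force: 40.0
```

Call:
drive_tool(moves=[0,0,0,1,5,0,0,0,2,5,0,0,0,3,5,0,0,0,3.6,5,0,0,0,3.6,5])

```text
time_s: 27.08
tool_pos: [0.5728, 0.1544, 0.1296]
tool_rot: [179.9, -0.1, 97.5]
force: [-3.7, 2.7, 15.7]
grip_width: 0.0097
grasp_force: 40.0
```

```bash
python3 go.py .5724 .1536 .128 93.57; python3 -c "
from cell import env
print(env.get_obs()['wrist_torque'])"
```

```text
t 27.075 pos [0.5728 0.1544 0.1296] rot [ 1.799e+02 -1.000e-01  9.745e+01] q7 -5.0 F [-3.7  2.7 15.7] w 0.0097 g 40.0
ytool ang 7.45 units [-0.019 -0.013  0.039] turn -8.612
[ 0.45618489  0.92589126 -0.00233495]
```

Call:
drive_tool(moves=[0,0,0,0,45,0,0,0,0,45,0,0,0,0,45,0,0,0,0,45,0,0,0,0,45])

```text
time_s: 27.7
tool_pos: [0.5738, 0.1521, 0.1278]
tool_rot: [179.8, 0.1, 97.4]
force: [-0.5, 0.0, 0.8]
grip_width: 0.0437
grasp_force: 0.0
```

Call:
drive_tool(moves=[0,0,-0.6,0,45,0,0,-1.3,0,45,0,0,-1.3,0,45])

```text
time_s: 28.08
tool_pos: [0.5728, 0.1524, 0.1798]
tool_rot: [179.9, 0.0, 97.4]
force: [-0.2, -0.4, -0.5]
grip_width: 0.045
grasp_force: 0.0
```

```bash
python3 red.py wrist; python3 go.py .5906 -.146 .18 93.57 1
```

```text
wrist [261. 206.] 751 [572.9 155.7] [ 9.3 42.9] 7.1 ztop [0.1509 0.152 ]
t 28.125 pos [0.5719 0.1525 0.1783] rot [-1.7994e+02  6.0000e-02  9.7420e+01] q7 -5.8 F [-0.  -0.4 -0.3] w 0.0451 g 0.0
ytool ang 7.42 units [-7.459 -0.501 -0.033] turn -8.615
```

Left stud crosswise (bar at 7.1°+90, about 86° turned), top 3.3 mm lower than before: locked. Now the right stud.

Call:
drive_tool(moves=[-1.4,-0.1,-0.1,-1,45,-2.9,-0.2,-0.1,-2,45,-4.4,-0.3,-0.1,-3,45,-5.9,-0.4,-0.1,-4,45,-7.3,-0.5,-0.03,-5,45])

```text
time_s: 28.75
tool_pos: [0.5888, -0.135, 0.1783]
tool_rot: [-179.9, -0.2, 146.7]
force: [1.2, 0.2, -0.3]
grip_width: 0.045
grasp_force: 0.0
```

Call:
drive_tool(moves=[0,0,0,-1,45,0,0,0,-2,45,0,0,0,-3,45,0,0,0,-3.62,40,0,0,0,-3.62,40])

```text
time_s: 29.38
tool_pos: [0.5889, -0.1332, 0.1782]
tool_rot: [180.0, -0.2, -177.5]
force: [-0.4, 0.5, -0.4]
grip_width: 0.0403
grasp_force: 0.0
```

```bash
python3 red.py wrist top; python3 go.py .5906 -.1455 .139 93.57
```

```text
wrist [244. 214.] 822 [ 588.7 -144.6] [39.1 10.1] 3.6 ztop [0.1542 0.1553]
top [191. 173.] 88 [572.8 154.2] [10.8 42.6] 6.8 ztop [0.1486 0.1537]
top [488. 243.] 125 [ 400.6 -552.3] [26.6 23.5] 89.6 ztop [0.1591 0.1632]
t 29.475 pos [ 0.5894 -0.1331  0.179 ] rot [ 1.7999e+02 -1.4000e-01 -1.7753e+02] q7 107.4 F [ 0.9 -0.3  0. ] w 0.0405 g 0.0
ytool ang 92.47 units [-0.02  -0.311  0.999] turn -0.11
```

Call:
drive_tool(moves=[-0.02,-0.3,0,-0.11,40,-0.02,-0.3,0,-0.11,40,-0.02,-0.3,0.5,-0.11,40,-0.02,-0.3,1,-0.11,40,-0.02,-0.3,1,-0.11,40])

```text
time_s: 30.1
tool_pos: [0.5897, -0.1441, 0.1371]
tool_rot: [179.9, -0.3, -176.3]
force: [-0.3, 0.0, 0.3]
grip_width: 0.04
grasp_force: 0.0
```

Call:
drive_tool(moves=[0,0,0,0,5,0,0,0,0,5,0,0,0,0,5,0,0,0,0,5,0,0,0,0,5])

```text
time_s: 30.72
tool_pos: [0.5919, -0.1447, 0.1408]
tool_rot: [180.0, 0.0, -176.3]
force: [0.1, 0.6, 0.3]
grip_width: 0.0097
grasp_force: 40.0
```

Call:
drive_tool(moves=[0,0,0,0,5,0,0,0,0,5,0,0,0.1,0,5,0,0,0.26,0,5,0,0,0.26,0,5])

```text
time_s: 31.35
tool_pos: [0.592, -0.1447, 0.131]
tool_rot: [180.0, 0.1, -176.3]
force: [-2.8, 2.0, 9.2]
grip_width: 0.0094
grasp_force: 40.0
```

```bash
python3 go.py .5906 -.1455 .128 93.57
```

```text
t 31.35 pos [ 0.592  -0.1447  0.131 ] rot [ 1.7997e+02  6.0000e-02 -1.7630e+02] q7 110.7 F [-2.8  2.   9.2] w 0.0094 g 40.0
ytool ang 93.7 units [ 0.036 -0.017  0.076] turn 0.013
```

Call:
drive_tool(moves=[0,0,0.04,1,5,0,0,0.04,2,5,0,0,0.04,3,5,0,0,0.04,4,5,0,0,0.04,5,5])

```text
time_s: 31.98
tool_pos: [0.5919, -0.1453, 0.1305]
tool_rot: [179.9, 0.0, 133.4]
force: [-4.5, -0.2, 13.5]
grip_width: 0.0094
grasp_force: 40.0
```

Call:
drive_tool(moves=[0,0,0,1,5,0,0,0,2,5,0,0,0,3,5,0,0,0,3.6,5,0,0,0,3.6,5])

```text
time_s: 32.6
tool_pos: [0.5916, -0.1455, 0.1305]
tool_rot: [180.0, -0.0, 97.6]
force: [-5.8, 0.6, 15.5]
grip_width: 0.0095
grasp_force: 40.0
```

Call:
drive_tool(moves=[0,0,0,0,45,0,0,0,0,45,0,0,0,0,45,0,0,0,0,45,0,0,0,0,45])

```text
time_s: 33.22
tool_pos: [0.5954, -0.145, 0.1304]
tool_rot: [179.5, 0.1, 97.7]
force: [5.4, 0.2, 6.5]
grip_width: 0.0437
grasp_force: 3.1
```

Call:
drive_tool(moves=[0,0,-0.6,0,45,0,0,-1.3,0,45,0,0,-1.3,0,45])

```text
time_s: 33.6
tool_pos: [0.5929, -0.1456, 0.1818]
tool_rot: [179.8, 0.1, 97.7]
force: [0.5, -0.5, 0.2]
grip_width: 0.0449
grasp_force: 0.0
```

```bash
python3 red.py wrist; python3 go.py .6 -.146 .18 93.57 1
```

```text
wrist [259. 208.] 757 [ 591.5 -144.3] [ 9.8 43.6] 7.8 ztop [0.1509 0.1519]
t 33.65 pos [ 0.5919 -0.1452  0.1803] rot [1.7994e+02 2.0000e-02 9.7690e+01] q7 27.2 F [-0.5  0.5 -0.5] w 0.0448 g 0.0
ytool ang 7.69 units [-0.047  0.197  0.009] turn -8.588
```

Call:
drive_tool(moves=[-0.5,-0.5,-1,0,45,-1.3,-1.5,-2,0,45,-2.5,-2.2,-2.5,0,45,-3.5,-3,-2.5,0,45,-3.5,-3,-2.5,0,45])

```text
time_s: 34.28
tool_pos: [0.4875, -0.3048, 0.2795]
tool_rot: [-179.9, 0.1, 97.2]
force: [0.2, -0.1, 0.9]
grip_width: 0.0453
grasp_force: 0.0
```

```bash
python3 red.py top; python3 bay.py t20; python3 - <<'E'
from h import *
im,P,W=look('top'); Z=P[...,2]
t=(Z>.086)&(Z<.1); t[:150]=0;t[220:]=0;t[:,:80]=0;t[:,135:]=0
q=P[t]; print(len(q),cv2.minAreaRect((q[:,:2]*1000).astype(np.float32)))
E
```

```text
top [314. 165.] 86 [ 591.5 -144.2] [10.9 40.9] 7.6 ztop [0.149  0.1537]
top [191. 173.] 87 [573.  153.6] [11.1 43.5] 4.9 ztop [0.1491 0.1534]
top [488. 243.] 125 [ 400.7 -552.4] [25.9 23.7] 89.8 ztop [0.1596 0.1634]
catch 18 mean [-75.4 -45.3] x -85.0 -67.0 ymin -50.0
catch 16 mean [-76.5  31.3] x -85.0 -68.0 ymin 25.7
catch 13 mean [-79.1 107.8] x -86.0 -72.0 ymin 103.7
teal [196. -91.] [ 7.8 38.1] 0.2 z 0.0694
110 ((570.233154296875, 395.7640075683594), (50.80895233154297, 14.15181827545166), 10.90015697479248)
```

View pics/t20.png

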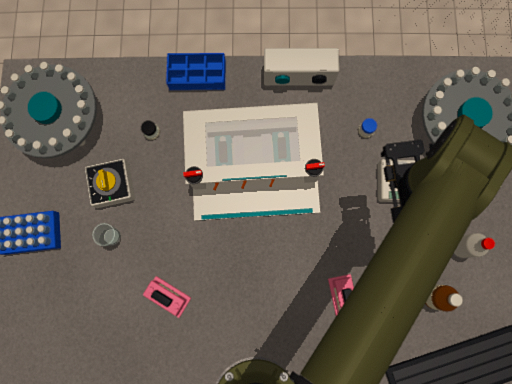

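```bash
python3 -c "
from cell import env
print(env.sign_off())"
```

```text
the job is handed in; nothing more can be done
None
```

I handed the job in at about 34 s of robot time. Both teal cartridges on the bench are home in the left and right bays with their catches out, the lid is shut, both studs are locked, and the knob is at its zero stop. The hand-in gave no verdict, so this rests on the final camera and force readings.

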